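# Lock out the boiler: two keys, then hang the valve key on its peg

### The job

Take the boiler out of service. On the sloping control desk press the large round key fully home and let it up, then do the same with the long bar key, leaving the small round key alone; after that, pick up the flat steel valve key from the bench and hang it by its eye on the peg of the sloping key board, right down against the board, and let go. Leave the jar, bottle and tin where they stand.

Things in the scene. Friction and masses are not known exactly. Their poses are not given: they have to be found in the camera images.
- valve_key: flat steel key lying on the bench, 183 long, 12 thick (mm), 0.2-0.4 kg, both faces alike. Origin: underside, middle of its shank, near its centre of mass. x runs along the shank to the eye, z up. Shank 24 wide (y), from x = -43 to +52; at +x the round eye (46 outside, 26 hole through along z, centre x = 75), at -x a 44 wide forked jaw ending at x = -85.
- valve_key_eye (a point): centre of the valve key's eye at mid thickness: 75 mm from valve_key's origin along its x and 6 mm along its z; same axes as the valve key.
- board: fixed key board: grey wedge-shaped stand with a plywood face, 160 mm wide, 220 mm long, sloping 35 degrees from level, low edge towards the robot (-x of the stand). Left or right of the bench's middle, the control desk on the other side. Origin: centre of its underside, z up; the face's centre is 93 mm above it. One steel peg, 65 mm up the slope from the face's centre.
- peg_seat (a point): point on the peg's axis 6 mm out from the board's face, where the eye's centre lies when the valve key hangs flat. z: the peg's axis, outward normal of the face, 35 degrees from vertical, leaning to the robot; x up the slope, y left along the face. Peg 17 mm thick, 50 mm long, its last 6 mm tapering to 10 mm. Room for the shank is down the slope (-x).
- desk: fixed control desk: yellow wedge-shaped housing, its face 200 mm wide, 220 mm long, sloping 35 degrees from level, low edge towards the robot (-x of the desk). Origin: centre of its underside, z up; the face's centre is 93 mm above it. Three black spring keys in a row across the face, 62 mm apart centre to centre: from the left (as the robot sees it) large round, long bar, small round.
- peg_tip (a point): centre of the free end of the peg, 44 mm from peg_seat along its z; same axes.
- key_round_top (a point): cap of a spring key, standing 11 mm proud of the control desk's face. Large round, 36 mm across, the left of the three. Point: centre of the cap's top; z: outward normal of the face, 35 degrees from vertical, leaning to the robot; x up the slope, y left along the face.
- key_bar_top (a point): cap of a spring key, standing 11 mm proud of the control desk's face. Long bar, 64 mm up the slope by 24 mm across, the middle of the three. Point: centre of the cap's top; z: outward normal of the face, 35 degrees from vertical, leaning to the robot; x up the slope, y left along the face.
- key_small_top (a point): cap of a spring key, standing 11 mm proud of the control desk's face. Small round, 22 mm across, the right of the three; not to be pressed. Point: centre of the cap's top; z: outward normal of the face, 35 degrees from vertical, leaning to the robot; x up the slope, y left along the face.
- key_round (a joint): large round key's travel in m: 0 up, 0.006 fully down; a spring pushes it back up; it takes about 5 N to press it fully home, along the normal of the face.
- key_bar (a joint): long bar key's travel in m: 0 up, 0.006 fully down; a spring pushes it back up; it takes about 5 N to press it fully home, along the normal of the face.
- key_small (a joint): small round key's travel in m: 0 up, 0.006 fully down; a spring pushes it back up; it takes about 5 N to press it fully home, along the normal of the face.
- jar: jar with a metal lid, 68 mm across, 85 mm high, standing on the bench beyond the valve key; origin at the centre of its underside, z up. To be left alone.
- bottle: white bottle, 68 mm across, 160 mm high, standing on the bench at the right (-y) outer side; origin at the centre of its underside, z up. To be left alone.
- tin: tin, 90 mm across, 110 mm high, standing on the bench at the left (+y) outer side; origin at the centre of its underside, z up. To be left alone.
Mind the look-alikes: they are no part of the job. Of the things like the valve_key, leave any that is pink; of the rest the smaller one is meant.

How it is judged (in metres and radians):
On the way, in this order (a step that is already met when the one before it is completed fails the run):
1. the large round key is pressed fully home, alone (value of joint key_round above 0.0045 m and value of joint each of key_bar, key_small below 0.002 m), for 0.1 s.
2. then the long bar key is pressed fully home, alone (value of joint key_bar above 0.0045 m and value of joint each of key_round, key_small below 0.002 m), for 0.1 s.
3. then the valve key hangs by its eye on the peg, against the board (distance between valve_key_eye and peg_seat below 0.009 m and angle between the z axis of valve_key and the z axis of peg_seat, either way round below 0.12 rad), for 0.2 s.
At the end, for the whole second after the job is handed in: The valve key hangs released and at rest on the peg: the centre of its eye within 9 mm of the seat point and its faces parallel to the board within 0.12 rad; all three keys are up again (less than 2 mm down) (all of step 3 and linear speed of valve_key below 0.02 m/s and angular speed of valve_key below 0.15 rad/s and value of joint each of key_round, key_bar, key_small below 0.002 m); the robot touches nothing.
It fails at once if the small round key is pressed by more than 3 mm (value of joint key_small above 0.003 m).
It fails at once if the round and bar keys are pressed at the same time (both more than 3 mm) (value of joint each of key_round, key_bar above 0.003 m).
It fails at once if the jar is moved more than 20 mm or knocked over (distance of jar from where it was at the start of the episode above 0.02 m).
It fails at once if the bottle is moved more than 20 mm or knocked over (distance of bottle from where it was at the start of the episode above 0.02 m).
It fails at once if the tin is moved more than 20 mm or knocked over (distance of tin from where it was at the start of the episode above 0.02 m).
It also fails if it takes over 61 s, if anything falls off the work surface, if the arm or the gripper's body presses on something with over 40 N, if the wrist force passes 120 N, or if a joint passes its speed limit or range.

### The arm

A 7-joint arm with a two-finger parallel gripper is mounted at the origin on the work surface. World frame = base frame: x ahead of the robot, y to its left, z up, the work surface at z = 0. Lengths are in mm, angles in rad, forces in N, time in s.
With the tool pointing down it reaches from about 425 to 1025 mm from the base axis. Payload 9.4 kg.
Tool frame: the origin (TCP) lies at the very end of the fingers, on their centre line; the grasp point (between the pads) lies 19 mm behind it (env.tcp_to_grasp is the distance from the TCP to the grasp point, in mm); z points along the fingers, y is the line along which they close (so a half turn about z gives the same grasp; the last joint's range is limited). The gripper opens to 93 mm and grips with 3 to 60 N. Pads are 15 mm wide; open, the fingers measure 128 mm over their backs; the gripper's body (75 mm by 188 mm) begins 65 mm behind the grasp point.
Start: joints at [-1.288, 0.599, -0.003, 1.599, 0.002, 0.943, -0.08], TCP at [255.268, 678.574, 218.618] pointing down, gripper open.
Joint ranges: [-2.57, 2.57], [-0.35, 1.97], [-1.29, 1.29], [0.11, 2.56], [-1.05, 4.19], [0.11, 1.86], [-2.63, 2.63]. Speed limits (rad/s): [2.22, 2.22, 3.01, 3.01, 3.14, 3.14, 3.14].

### API

Orientations are given as a rotation vector (axis times angle).
In Python, from rig import env gives the robot as it stands.
- The arm moves only by the tool apply_moves, never from a script. Its argument "targets" is a list of rows, each a list of 5 numbers: the shift along the tool's x, y, z scaled (see below), then the turn about the tool's z scaled (see below), then the opening, from -1 (shut) to 1 (fully open). In form: [[tx, ty, tz, yaw, claw], ...]. A call has 1 to 5 rows; each row shifts and turns the commanded pose from where the row before left it, along the tool's axes as they then stand; what a row does not reach is not made up. The controller multiplies each number of a shift by 0.6 m and each number of a turn by 60 degrees. A row lasts 1/8 s, in which the tool goes at most 62.5 mm and 10.7 degrees, less where a joint would pass 70% of its speed; a pose out of reach is approached as far as the arm can. A call with a number of a shift or a turn outside -1 to 1 is refused whole. A call with a gripper value outside its range is refused whole. The fingers move at their own pace and stop on an object; "force" is the grip in N (left out, the last holds). Time passes only in rows, so rows that do not move let the fingers close. It gives the time, the measured TCP pose, the force, the opening and the grip force at its end, in the units of the state.
- env.read_state(): the state, without advancing time (a new reading comes with each control period).
- env.snapshot(name): name is "side" or "top" or "wrist"; returns a dict with "pixels" (480x640x3 uint8, red, green, blue), "z_map" (480x640 float32, mm along the optical axis (not along the pixel's ray), 0 where there is no reading), "fx", "fy", "cx", "cy" (pixels), "dist_coeffs" ([k1, k2, p1, p2, k3] as OpenCV has them; the pictures are not rectified), "xyz" and "attitude" of the camera in the world; the wrist camera has in their place "T_tool_cam" (4x4, takes a point from camera to tool coordinates, whose origin is the TCP and whose axes are the flange's). Camera axes: x right, y up, looking along -z (the intrinsics and any distortion apply to the point x, -y, -z); pixel columns grow to the right and rows downward; lengths in mm; the calibration is good to about 2 mm. A picture is of the moment at which its call begins: read the wrist's pose just before it.
- env.job_done(): hands the job in; it is judged then, once.
The state is a dict: "t": time; "joint_pos": joint angles; "qd": joint speeds; "tau": joint torques, N m; "tcp_pos": TCP position; "orientation": TCP orientation; "wrist_force": force on the tool from outside, world axes, zero at the start; "ft_torque": the same for the moment, N m; "grip_width": opening from 0.0 (shut) to 1.0 (fully open); "gripper_force": force on a finger pad.
Only numpy, scipy, OpenCV 4.12 (cv2) and the standard library are available. Lean on these libraries where they do the work, as an engineer would, in place of code of your own. Each camera call takes 0.05 s, during which the arm holds its last target. There are 200 camera calls.

## Working session

There is one attempt and no reset: what is moved stays moved. The work goes in short steps, Python scripts to look and compute and a tool call to move; the robot and the scene stay as the last step left them, time stands still between calls to the robot, and variables do not carry over. Pictures are saved under pics/ and viewed, at most 10 in all, crops included, and the job is handed in when it is done.

Besides the shell and the picture viewer there is one more tool, called by a JSON object that holds its "api" and its "payload". apply_moves: Moves the arm, as the interface text tells. Its arguments: {"type":"object","properties":{"targets":{"type":"array","items":{"type":"array","items":{"type":"number"}}},"force":{"type":"number"}},"required":["targets"]}

```bash
ls; mkdir -p pics; cat > h.py <<'E'
import numpy as np,cv2,pickle
from scipy.spatial.transform import Rotation as R
from rig import env
def snap(n):
    s=env.read_state(); d=env.snapshot(n); d['st']=s
    if n=='wrist':
        T=np.eye(4);T[:3,:3]=R.from_rotvec(s['orientation']).as_matrix();T[:3,3]=s['tcp_pos']
        d['T']=T@np.array(d['T_tool_cam'])
    else:
        T=np.eye(4);a=np.array(d['attitude'])
        T[:3,:3]=a if a.shape==(3,3) else R.from_rotvec(a).as_matrix();T[:3,3]=d['xyz'];d['T']=T
    return d
def rays(d,px):
    K=np.array([[d['fx'],0,d['cx']],[0,d['fy'],d['cy']],[0,0,1.]])
    u=cv2.undistortPoints(np.array(px,float).reshape(-1,1,2),K,np.array(d['dist_coeffs'],float)).reshape(-1,2)
    return np.c_[u[:,0],-u[:,1],-np.ones(len(u))]@d['T'][:3,:3].T
def onz(d,px,z):
    r=rays(d,px);o=d['T'][:3,3];return o+r*((z-o[2])/r[:,2])[:,None]
def cloud(d):
    v,u=np.mgrid[:480,:640];px=np.c_[u.ravel(),v.ravel()]
    z=d['z_map'].ravel();P=d['T'][:3,3]+rays(d,px)*z[:,None];P[z==0]=np.nan
    return P.reshape(480,640,3)
def save(d,f): cv2.imwrite('pics/'+f,d['pixels'][:,:,::-1])
E
python3 - <<'E'
from h import *
for n in('top','side'):
    d=snap(n);save(d,n+'0.png');print(n,d['fx'],d['cx'],d['dist_coeffs'],d['T'].round(3).tolist(),d['attitude'],(d['z_map']>0).mean())
    pickle.dump(d,open(n+'.pkl','wb'))
print(env.read_state(),env.tcp_to_grasp)
E
```

```text
pics
top 475.3289705008443 323.175621278415 [-0.06140434  0.          0.          0.          0.        ] [[-0.013, 0.997, -0.078, 405.88], [-1.0, -0.011, 0.019, 10.158], [0.018, 0.078, 0.997, 1411.927], [0.0, 0.0, 0.0, 1.0]] [ 0.04748316 -0.07587904 -1.58206844] 0.996171875
side 515.4754712700806 316.4880553367126 [-0.15119285  0.          0.          0.          0.        ] [[0.721, 0.536, -0.439, -149.884], [-0.693, 0.541, -0.476, -722.192], [-0.018, 0.648, 0.762, 1274.778], [0.0, 0.0, 0.0, 1.0]] [ 0.67606036 -0.25334392 -0.73920642] 0.9961848958333334
{'t': 0.1, 'joint_pos': array([-1.28767983,  0.6000582 , -0.00253104,  1.60000592,  0.00177776,
        0.94288234, -0.07981129]), 'qd': array([-0.00267269, -0.00263415,  0.00246153,  0.00034303, -0.00179217,
        0.00085142, -0.00132385]), 'tau': array([ 4.76090179e-03, -7.66559100e+01,  1.50200922e+00, -2.52933669e+01,
       -5.23146882e-02,  1.36468341e-02,  1.30289454e-04]), 'tcp_pos': array([255.14352181, 678.1859054 , 217.85273377]), 'orientation': array([-5.62094633e-01, -3.09076867e+00,  2.11359060e-03]), 'wrist_force': array([-0.51379244,  1.18884394, -0.57848102]), 'ft_torque': array([ 0.03432329,  0.00934284, -0.00778521]), 'gripper_force': 0.0, 'grip_width': 1.0003413678045525} 18.8
```

View images.

View pics/top0.png

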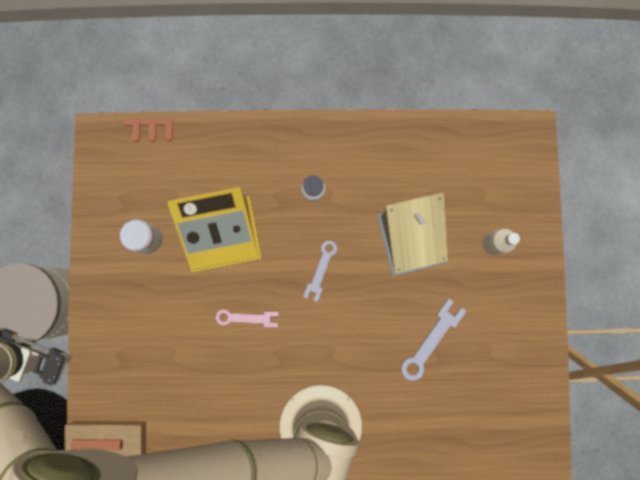

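View pics/side0.png

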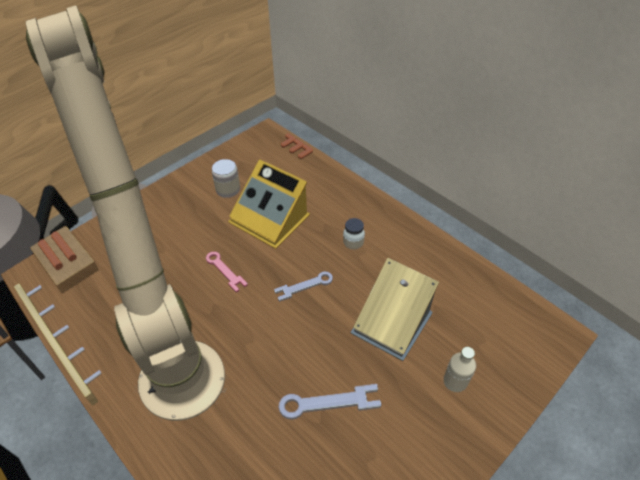

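Top view: the steel key-like items are at (322,270) small, (433,340) large and (247,318) pink. Red hooks at (150,128) and the side rack are irrelevant. By the description, the small steel one at (322,270) is meant. The desk is at (215,230) with caps at (193,237), (214,232) and (236,229). The peg is at (419,218).

```bash
cat > m.py <<'E'
from h import *
d=pickle.load(open('top.pkl','rb'));P=cloud(d);hsv=cv2.cvtColor(d['pixels'],cv2.COLOR_RGB2HSV)
cv2.imwrite('pics/crop1.png',cv2.resize(d['pixels'][170:310,150:470,::-1],None,fx=2.5,fy=2.5,interpolation=cv2.INTER_CUBIC))
def plane(box,n):
    u0,u1,v0,v1=box;Q=P[v0:v1,u0:u1].reshape(-1,3);Q=Q[np.isfinite(Q[:,0])&(Q[:,2]>25)]
    for i in range(8):
        c=np.median(Q,0) if i==0 else Q.mean(0);w=np.linalg.svd(Q-Q.mean(0),full_matrices=False)[2][2];w*=np.sign(w[2])
        r=(Q-Q.mean(0))@w;Q=Q[abs(r)<max(1.5,2*r.std())]
    print(n,'n',w.round(3),'tilt',np.degrees(np.arccos(w[2])).round(2),'yaw',np.degrees(np.arctan2(-w[1],-w[0])).round(2),'c',Q.mean(0).round(1),len(Q),r.std().round(2));return w,Q.mean(0)
def ray_plane(px,w,c,off=0):
    r=rays(d,px);o=d['T'][:3,3];t=((c+off*w-o)@w)/(r@w);return o+r*t[:,None]
wd,cd=plane((183,248,210,255),'desk');wb,cb=plane((394,444,205,265),'board')
g=cv2.cvtColor(d['pixels'],cv2.COLOR_RGB2GRAY)
# caps: dark in the desk's grey panel
m=np.zeros_like(g);m[218:250,180:250]=(g[218:250,180:250]<60)*255
n,l,s,ce=cv2.connectedComponentsWithStats(m)
for i in range(1,n):
    if s[i,4]>15: print('cap',ce[i].round(1),s[i],ray_plane([ce[i]],wd,cd,0)[0].round(1), P[l==i].mean(0).round(1))
# steel key
for nm,(u0,u1,v0,v1) in dict(key=(300,345,238,305),big=(395,470,295,385)).items():
    m=np.zeros_like(g);sub=hsv[v0:v1,u0:u1];m[v0:v1,u0:u1]=((sub[...,0]>100)&(sub[...,0]<140)&(sub[...,2]>120))*255
    cs,_=cv2.findContours(m,cv2.RETR_CCOMP,cv2.CHAIN_APPROX_NONE)
    v,u=np.nonzero(m);W=onz(d,np.c_[u,v],12)[:,:2];mu=W.mean(0);ax=np.linalg.svd(W-mu,full_matrices=False)[2][0];ax*=np.sign(ax[0]);t=(W-mu)@ax
    print(nm,'cen',mu.round(1),'yaw',np.degrees(np.arctan2(ax[1],ax[0])).round(2),'len',np.ptp(t).round(1),'ends',(mu+ax*t.max()).round(1),(mu+ax*t.min()).round(1),'z',np.nanmedian(P[m>0],0).round(1))
    for c in cs: print('  contour',len(c),onz(d,[c.reshape(-1,2).mean(0)],6)[0].round(1))
for n,q in dict(jar=(314,186),tin=(134,233),bottle=(509,239)).items(): print(n,P[q[1],q[0]].round(0))
a=P[205:230,408:432];h=(a-cb)@wb;i=np.where(h>6);print('peg px',[(x+408,y+205,round(float(h[y,x]),1)) for y,x in zip(*i)][:60])
E
python3 m.py
```

```text
desk n [-0.568 -0.104  0.816] tilt 35.28 yaw 10.34 c [559.9 284.5  89.3] 2215 1.92
board n [-0.56  -0.126  0.819] tilt 35.01 yaw 12.7 c [ 545.2 -282.6   92.5] 2543 1.8
cap [214.4 233.1] [210 224  10  19 107] [557.  289.5  88. ] [nan nan nan]
cap [192.6 237.3] [188 233  10   9  68] [545.8 350.7  87.9] [544.7 347.9  98.9]
key cen [449.5  -5.7] yaw -21.03 len 176.8 ends [536.3 -39.1] [371.3  24.3] z [446.9  -5.4  11.6]
  contour 145 [446.1  -4.3   6. ]
  contour 30 [517.7 -31.8   6. ]
big cen [ 244.8 -334. ] yaw -36.69 len 258.8 ends [ 344.7 -408.3] [ 137.1 -253.7] z [ 248.9 -334.2   17.3]
  contour 199 [ 247.8 -337.9    6. ]
  contour 42 [ 160.2 -272.3    6. ]
jar [689.   9.  83.]
tin [557. 508. 111.]
bottle [ 525. -514.  158.]
peg px [(np.int64(416), np.int64(213), 10.8), (np.int64(417), np.int64(213), 8.6), (np.int64(418), np.int64(213), 7.1), (np.int64(414), np.int64(214), 7.7), (np.int64(415), np.int64(214), 9.8), (np.int64(416), np.int64(214), 9.3), (np.int64(417), np.int64(214), 14.6), (np.int64(418), np.int64(214), 13.7), (np.int64(419), np.int64(214), 11.2), (np.int64(414), np.
[... 1216 characters left out ...]
t64(219), 32.8), (np.int64(418), np.int64(219), 41.1), (np.int64(419), np.int64(219), 41.6), (np.int64(420), np.int64(219), 45.7), (np.int64(421), np.int64(219), 45.0), (np.int64(422), np.int64(219), 42.6), (np.int64(423), np.int64(219), 43.1), (np.int64(416), np.int64(220), 23.4), (np.int64(417), np.int64(220), 34.4), (np.int64(418), np.int64(220), 37.0), (np.int64(419), np.int64(220), 44.4), (np.int64(420), np.int64(220), 46.6), (np.int64(421), np.int64(220), 51.6), (np.int64(422), np.int64(220), 51.7), (np.int64(423), np.int64(220), 45.9), (np.int64(417), np.int64(221), 30.4), (np.int64(418), np.int64(221), 41.9), (np.int64(419), np.int64(221), 44.4), (np.int64(420), np.int64(221), 47.6)]
```

```bash
python3 - <<'E'
from h import *
d=pickle.load(open('side.pkl','rb'));P=cloud(d)
for q in [(250,193),(264,200),(280,208),(404,283),(325,278),(310,286),(290,290)]: print(q,P[q[1],q[0]].round(1))
E
```

```text
(250, 193) [542.6 348.5  98. ]
(264, 200) [552.8 287.5 100.3]
(280, 208) [567.6 224.9  97.1]
(404, 283) [ 571.6 -280.1  170.6]
(325, 278) [525.8 -24.5  -4. ]
(310, 286) [463.4 -23.1  12.3]
(290, 290) [409.3   7.5  13.8]
```

```bash
cat > p.py <<'E'
from h import *
def plan(xyz,yaw):
    """xyz of the TCP, yaw (deg) = world direction of tool y, mod 180"""
    s=env.read_state();M=R.from_rotvec(s['orientation']).as_matrix();y=np.degrees(np.arctan2(M[1,1],M[0,1]))
    t=(yaw-y+90)%180-90;M2=R.from_euler('z',t,degrees=True).as_matrix()@M
    print('t',round(s['t'],2),'tcp',s['tcp_pos'].round(1),'z',M[:,2].round(4),'y',y.round(2),'F',s['wrist_force'].round(1),'w',round(s['grip_width'],3),'gf',round(s['gripper_force'],1))
    D=np.array(xyz)-s['tcp_pos'];print('turn',(-t/60).round(4),'(%.1f deg)'%t,'shift after turn',(M2.T@D/600).round(4),'mm',np.linalg.norm(D).round(1),'j7',s['joint_pos'][6].round(2))
E
python3 -c "
from p import *
plan((536,348,150),100.4)"
```

```text
t 0.1 tcp [255.1 678.2 217.9] z [-4.0e-04 -1.3e-03 -1.0e+00] y 69.39 F [-0.5  1.2 -0.6] w 1.0 gf 0.0
turn -0.5169 (31.0 deg) shift after turn [-0.361  -0.6256  0.114 ] mm 438.8 j7 -0.08
```

View pics/crop1.png

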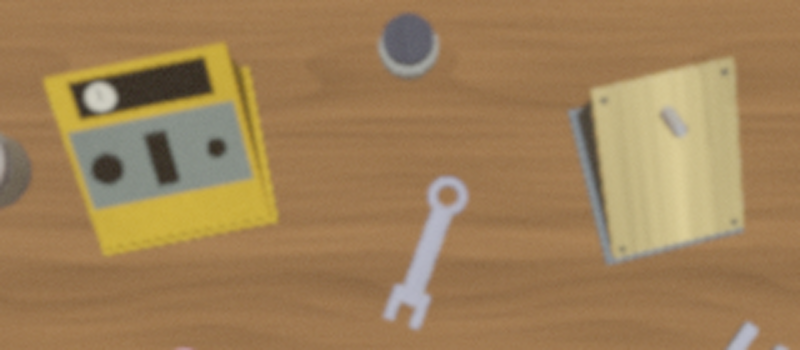

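The crop shows the small steel key at (425,250), with its eye at (447,195). The three caps are at (107,169), (162,157) and (217,147), and the peg at (673,122). The choice stands.

{"api": "apply_moves", "payload": {"targets": [[0,0,0,-0.1723,-1],[0,0,0,-0.1723,-1],[0,0,0,-0.1723,-1],[-0.045,-0.078,0,0,-1],[-0.045,-0.078,0,0,-1]], "force": 20}}

```text
t: 0.72
tcp_pos: [325.6, 595.2, 217.9]
orientation: [0.287, -3.128, 0.001]
wrist_force: [1.2, 0.4, 1.5]
grip_width: 0.513
gripper_force: 0.0
```

{"api": "apply_moves", "payload": {"targets": [[-0.045,-0.078,0,0,-1],[-0.045,-0.078,0,0,-1],[-0.045,-0.078,0,0,-1],[-0.045,-0.078,0,0,-1],[0,0,0,0,-1]]}}

```text
t: 1.35
tcp_pos: [469.0, 426.7, 218.3]
orientation: [-0.273, 3.129, -0.004]
wrist_force: [0.0, 0.5, -0.5]
grip_width: 0.01
gripper_force: 0.0
```

```bash
python3 -c "
from p import *
plan((536,348,150),100.4)
d=snap('wrist');save(d,'w1.png');pickle.dump(d,open('w1.pkl','wb'))"
```

```text
t 1.35 tcp [469.  426.7 218.3] z [ 0.0011 -0.0027 -1.    ] y 99.97 F [ 0.   0.5 -0.5] w 0.01 gf 0.0
turn -0.0072 (0.4 deg) shift after turn [-0.086  -0.1489  0.1143] mm 123.9 j7 0.82
```

View pics/w1.png

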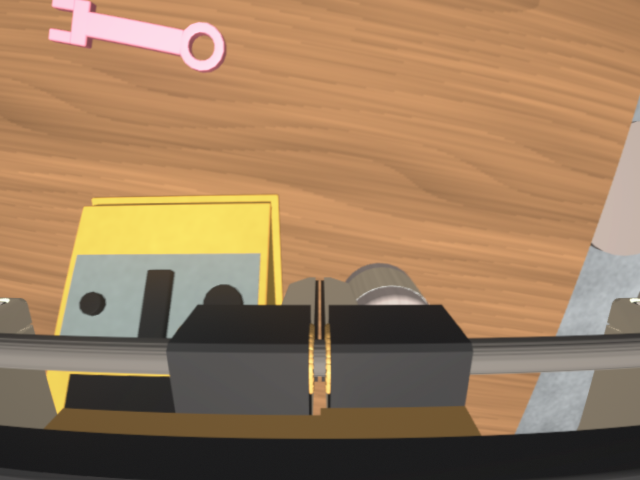

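The wrist view shows the caps at (92,303), (157,300) and (223,295), with the closed fingers at (320,300). The next move goes over the round key.

{"api": "apply_moves", "payload": {"targets": [[-0.0215,-0.037,0.0,-0.0072,-1],[-0.0215,-0.037,0.0,0,-1],[-0.0215,-0.037,0.0,0,-1],[-0.0215,-0.037,0.02,0,-1],[0,0,0.04,0,-1]]}}

```text
t: 2.02
tcp_pos: [533.6, 353.8, 182.8]
orientation: [-0.294, 3.126, 0.001]
wrist_force: [-0.7, 0.2, 0.8]
grip_width: 0.005
gripper_force: 0.0
```

```bash
python3 -c "
from p import *
plan((537,348,112),100.4)
d=snap('wrist');save(d,'w2.png');P=cloud(d)
D=pickle.load(open('w1.pkl','rb'));Q=cloud(D)
for q in [(92,303),(157,300)]: print(Q[q[1],q[0]].round(1))
g=cv2.cvtColor(D['pixels'],cv2.COLOR_RGB2GRAY)
Z=Q[205:245,95:250].reshape(-1,3);w=np.linalg.svd(Z-Z.mean(0),full_matrices=False)[2][2];w*=np.sign(w[2]);print(w.round(3),np.degrees(np.arccos(w[2])),np.degrees(np.arctan2(-w[1],-w[0])),Z.mean(0))
"
```

```text
t 2.02 tcp [533.6 353.8 182.8] z [ 1.8e-03  8.0e-04 -1.0e+00] y 100.76 F [-0.7  0.2  0.8] w 0.005 gf 0.0
turn 0.006 (-0.4 deg) shift after turn [-0.0035 -0.0106  0.1181] mm 71.2 j7 0.98
[564.9 232.3  99.6]
[550.8 292.6  98.6]Traceback (most recent call last):
  File "<string>", line 8, in <module>
    Z=Q[205:245,95:250].reshape(-1,3);w=np.linalg.svd(Z-Z.mean(0),full_matrices=False)[2][2];w*=np.sign(w[2]);print(w.round(3),np.degrees(np.arccos(w[2])),np.degrees(np.arctan2(-w[1],-w[0])),Z.mean(0))
                                        ~~~~~~~~~~~~~^^^^^^^^^^^^^^^^^^^^^^^^^^^^^^^^^
    u, s, vh = gufunc(a, signature=signature)
               ~~~~~~^^^^^^^^^^^^^^^^^^^^^^^^
    raise LinAlgError("SVD did not converge")
numpy.linalg.LinAlgError: SVD did not converge
```

{"api": "apply_moves", "payload": {"targets": [[-0.0035,-0.0106,0.04,0,-1],[0,0,0.04,0,-1],[0,0,0.038,0,-1],[0,0,0,0,-1]]}}

```text
t: 2.58
tcp_pos: [534.0, 349.1, 110.5]
orientation: [0.3, -3.124, 0.002]
wrist_force: [-0.5, 0.4, 0.4]
grip_width: 0.007
gripper_force: 0.0
```

{"api": "apply_moves", "payload": {"targets": [[0,0,0.008,0,-1],[0,0,0.008,0,-1],[0,0,0,0,-1]]}}

```text
t: 2.95
tcp_pos: [535.8, 348.2, 102.4]
orientation: [-0.297, 3.127, 0.0]
wrist_force: [-0.1, 0.4, 0.1]
grip_width: 0.005
gripper_force: 0.0
```

{"api": "apply_moves", "payload": {"targets": [[0,0,0.005,0,-1],[0,0,0,0,-1]]}}

```text
t: 3.2
tcp_pos: [535.8, 348.2, 99.3]
orientation: [-0.296, 3.127, 0.0]
wrist_force: [-0.9, 0.5, 0.4]
grip_width: 0.005
gripper_force: 0.4
```

{"api": "apply_moves", "payload": {"targets": [[0,0,0.005,0,-1],[0,0,0,0,-1]]}}

```text
t: 3.45
tcp_pos: [535.8, 348.2, 96.2]
orientation: [-0.297, 3.127, 0.0]
wrist_force: [-1.0, -0.3, 3.5]
grip_width: 0.005
gripper_force: 1.2
```

{"api": "apply_moves", "payload": {"targets": [[0,0,0.004,0,-1],[0,0,0,0,-1]]}}

```text
t: 3.7
tcp_pos: [535.9, 348.3, 93.9]
orientation: [-0.297, 3.127, 0.0]
wrist_force: [-0.1, 0.9, 4.5]
grip_width: 0.008
gripper_force: 1.8
```

{"api": "apply_moves", "payload": {"targets": [[0,0,0.003,0,-1],[0,0,0,0,-1]]}}

```text
t: 3.95
tcp_pos: [535.9, 348.3, 92.1]
orientation: [-0.297, 3.127, 0.0]
wrist_force: [-0.6, 0.2, 5.3]
grip_width: 0.003
gripper_force: 2.3
```

{"api": "apply_moves", "payload": {"targets": [[0,0,0.003,0,-1],[0,0,0,0,-1]]}}

```text
t: 4.2
tcp_pos: [536.2, 348.4, 91.4]
orientation: [-0.296, 3.126, 0.001]
wrist_force: [-2.1, -2.0, 14.5]
grip_width: 0.005
gripper_force: 6.5
```

{"api": "apply_moves", "payload": {"targets": [[0,0,-0.03,0,-1],[0,0,-0.03,0,-1],[0,0,0,0,-1]]}}

```text
t: 4.58
tcp_pos: [536.7, 348.6, 128.1]
orientation: [-0.296, 3.125, 0.002]
wrist_force: [0.3, 0.5, -0.3]
grip_width: 0.004
gripper_force: 0.0
```

```bash
python3 -c "
from p import *
plan((547,288,103),100.4)"
```

```text
t 4.58 tcp [536.7 348.6 128.1] z [ 0.0025  0.0017 -1.    ] y 100.82 F [ 0.3  0.5 -0.3] w 0.004 gf 0.0
turn 0.007 (-0.4 deg) shift after turn [ 0.0014 -0.1025  0.0416] mm 66.4 j7 0.97
```

{"api": "apply_moves", "payload": {"targets": [[0.0,-0.034,0,0,-1],[0,-0.034,0,0,-1],[0,-0.034,0,0,-1],[0,0,0.021,0,-1],[0,0,0.02,0,-1]]}}

```text
t: 5.2
tcp_pos: [547.2, 288.2, 100.6]
orientation: [0.296, -3.127, -0.001]
wrist_force: [1.0, 0.3, -0.2]
grip_width: 0.004
gripper_force: 0.0
```

{"api": "apply_moves", "payload": {"targets": [[0,0,0.004,0,-1],[0,0,0.004,0,-1],[0,0,0,0,-1]]}}

```text
t: 5.58
tcp_pos: [547.0, 288.6, 96.8]
orientation: [0.298, -3.127, -0.0]
wrist_force: [-0.6, -0.5, 2.0]
grip_width: 0.006
gripper_force: 1.1
```

{"api": "apply_moves", "payload": {"targets": [[0,0,0.004,0,-1],[0,0,0.002,0,-1],[0,0,0,0,-1]]}}

```text
t: 5.95
tcp_pos: [547.6, 288.5, 93.6]
orientation: [-0.297, 3.127, 0.001]
wrist_force: [-0.1, 0.3, 4.9]
grip_width: 0.004
gripper_force: 2.0
```

{"api": "apply_moves", "payload": {"targets": [[0,0,0.002,0,-1],[0,0,0.002,0,-1],[0,0,0,0,-1]]}}

```text
t: 6.32
tcp_pos: [547.8, 288.5, 91.9]
orientation: [-0.296, 3.126, 0.001]
wrist_force: [-0.5, -0.2, 12.4]
grip_width: 0.006
gripper_force: 5.4
```

{"api": "apply_moves", "payload": {"targets": [[0,0,-0.06,0,-1],[0,0,-0.06,0,-1],[0,0,-0.06,0,-1],[0,-0.07,-0.03,0,1],[0,-0.07,0,0,1]]}}

```text
t: 6.95
tcp_pos: [563.6, 204.9, 218.2]
orientation: [-0.298, 3.125, 0.001]
wrist_force: [0.2, -0.4, -0.2]
grip_width: 0.172
gripper_force: 0.0
```

{"api": "apply_moves", "payload": {"targets": [[0,-0.07,0,0,1],[0,-0.07,0,0,1],[0,-0.07,0,0.0,1],[0,-0.07,0,0.0,1],[0,-0.05,0,0,1]]}}

```text
t: 7.58
tcp_pos: [600.0, 8.5, 216.4]
orientation: [0.294, -3.127, 0.001]
wrist_force: [1.1, 0.2, -0.3]
grip_width: 0.708
gripper_force: 0.0
```

{"api": "apply_moves", "payload": {"targets": [[0,0,0,0.17,1],[0,0,0,0.17,1],[0,0,0,0.17,1],[0,0,0,0,1]]}}

```text
t: 8.07
tcp_pos: [599.9, 11.0, 216.5]
orientation: [-0.537, -3.095, 0.001]
wrist_force: [0.3, -0.4, -0.2]
grip_width: 0.996
gripper_force: 0.0
```

```bash
python3 -c "
from p import *
plan((468.2,-12.9,60),68.8)
d=snap('wrist');save(d,'w3.png');pickle.dump(d,open('w3.pkl','wb'))"
```

```text
t 8.07 tcp [599.9  11.  216.5] z [-8.e-04 -5.e-04 -1.e+00] y 70.31 F [ 0.3 -0.4 -0.2] w 0.996 gf 0.0
turn 0.0251 (-1.5 deg) shift after turn [ 0.19   -0.1164  0.261 ] mm 205.9 j7 1.11
```

View pics/w3.png

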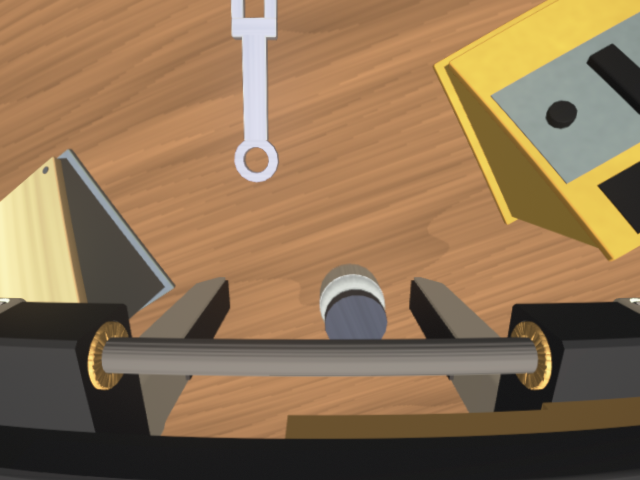

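Wrist view: the steel key is at (255,90), its eye at (257,160) and its shank from (250,40) to (257,135). The keys on the desk are up again. I'll refine its pose from this picture.

```bash
python3 - <<'E'
from p import *
d=pickle.load(open('w3.pkl','rb'));hsv=cv2.cvtColor(d['pixels'],cv2.COLOR_RGB2HSV)
m=np.zeros((480,640),np.uint8);s=hsv[0:190,220:290];m[0:190,220:290]=((s[...,0]>105)&(s[...,0]<150)&(s[...,2]>120))*255
cs,hi=cv2.findContours(m,cv2.RETR_CCOMP,cv2.CHAIN_APPROX_NONE)
for c in cs:
    if len(c)>40:
        for z in(6,12):
            W=onz(d,c.reshape(-1,2),z)[:,:2].astype(np.float32);(x,y),r=cv2.minEnclosingCircle(W);print(len(c),z,'circle',round(x,1),round(y,1),round(r,1))
a=[]
for v in range(45,130,5):
    u=np.nonzero(m[v])[0];p=onz(d,[(u.min(),v),(u.max()+1,v)],12);a.append(p.mean(0)[:2]);w=np.linalg.norm(p[1]-p[0])
a=np.array(a);vx=cv2.fitLine(a.astype(np.float32),cv2.DIST_L2,0,.01,.01).ravel();print('shank',vx,np.degrees(np.arctan(vx[1]/vx[0])),'width',w)
P=cloud(d);print(P[90,255])
E
```

```text
475 6 circle 455.7 -7.4 89.2
475 12 circle 456.9 -6.7 87.8
75 6 circle 518.0 -31.2 14.4
75 12 circle 518.2 -30.1 14.2
shank [ 9.3563151e-01 -3.5297832e-01  4.5039322e+02 -3.9904485e+00] -20.66959 width 21.42168307792586
[454.89153706  -5.27133451  13.00223628]
```

{"api": "apply_moves", "payload": {"targets": [[0,0,0,0.022,1],[0.0475,-0.029,0.05,0,1],[0.0475,-0.029,0.05,0,1],[0.0475,-0.029,0.05,0,1],[0.0475,-0.029,0.05,0,1]]}}

```text
t: 8.75
tcp_pos: [468.0, -13.1, 96.3]
orientation: [0.573, 3.088, 0.001]
wrist_force: [-0.7, 0.8, -1.1]
grip_width: 0.999
gripper_force: 0.0
```

{"api": "apply_moves", "payload": {"targets": [[0,0,0.02,0,1],[0,0,0,0,1]]}}

```text
t: 9.0
tcp_pos: [469.6, -12.8, 84.4]
orientation: [-0.574, -3.089, -0.0]
wrist_force: [-0.0, -0.4, 0.2]
grip_width: 1.001
gripper_force: 0.0
```

```bash
python3 -c "
from p import *
plan((468.5,-12.0,4),69.0)"
```

```text
t 9.0 tcp [469.6 -12.8  84.4] z [-2.e-04  2.e-04 -1.e+00] y 68.95 F [-0.  -0.4  0.2] w 1.001 gf 0.0
turn -0.0008 (0.1 deg) shift after turn [0.0022 0.0005 0.1341] mm 80.5 j7 1.09
```

{"api": "apply_moves", "payload": {"targets": [[0.002,0,0.045,0,1],[0,0,0.045,0,1],[0,0,0.03,0,1],[0,0,0.014,0,1],[0,0,0,0,1]]}}

```text
t: 9.62
tcp_pos: [468.5, -12.3, 4.5]
orientation: [0.574, 3.088, 0.0]
wrist_force: [-0.8, 0.1, 0.5]
grip_width: 1.001
gripper_force: 0.0
```

{"api": "apply_moves", "payload": {"targets": [[0,0,0,0,-1],[0,0,0,0,-1],[0,0,0,0,-1],[0,0,0,0,-1],[0,0,0,0,-1]], "force": 10}}

```text
t: 10.25
tcp_pos: [467.8, -12.5, 4.5]
orientation: [0.575, 3.088, -0.0]
wrist_force: [0.6, 1.1, 0.2]
grip_width: 0.515
gripper_force: 0.0
```

{"api": "apply_moves", "payload": {"targets": [[0,0,0,0,-1],[0,0,0,0,-1],[0,0,0,0,-1]], "force": 5}}

```text
t: 10.62
tcp_pos: [467.8, -12.4, 4.4]
orientation: [0.575, 3.088, 0.0]
wrist_force: [-0.1, 1.1, -0.4]
grip_width: 0.257
gripper_force: 5.0
```

{"api": "apply_moves", "payload": {"targets": [[0,0,-0.01,0,-1],[0,0,-0.01,0,-1],[0,0,-0.01,0,-1],[0,0,-0.01,0,-1],[0,0,-0.01,0,-1]]}}

```text
t: 11.25
tcp_pos: [467.8, -12.5, 34.9]
orientation: [0.575, 3.088, 0.0]
wrist_force: [0.7, 0.9, -2.3]
grip_width: 0.258
gripper_force: 5.0
```

{"api": "apply_moves", "payload": {"targets": [[0,0,-0.01,0,-1],[0,0,-0.01,0,-1],[0,0,-0.01,0,-1],[0,0,-0.01,0,-1],[0,0,-0.01,0,-1]]}}

```text
t: 11.88
tcp_pos: [467.7, -12.4, 64.8]
orientation: [-0.575, -3.089, 0.0]
wrist_force: [-0.4, 0.4, -3.8]
grip_width: 0.258
gripper_force: 5.0
```

```bash
python3 - <<'E'
from p import *
plan((0,0,0),69)
d=snap('wrist');S=snap('side');pickle.dump((d,S),open('g.pkl','wb'))
a=d['pixels'][:,:,::-1];b=S['pixels'][:,:,::-1]
b=cv2.resize(b[150:350,220:460],None,fx=1.66,fy=1.66)
cv2.imwrite('pics/g.png',np.hstack([cv2.resize(a,(400,300)),b[:300,:398]]))
E
```

```text
t 11.88 tcp [467.7 -12.4  64.8] z [-0. -0. -1.] y 68.91 F [-0.4  0.4 -3.8] w 0.258 gf 5.0
turn -0.0014 (0.1 deg) shift after turn [ 0.7352 -0.26    0.1081] mm 472.3 j7 1.09
```

View pics/g.png

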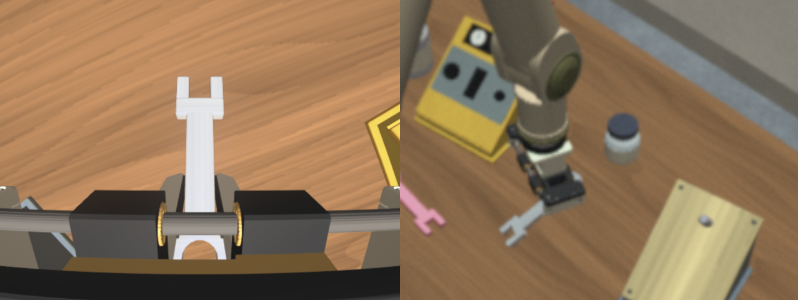

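The picture shows the key held in the fingers, shank at (200,150) in the wrist half, fork up at (200,95). I'll measure its tilt from depth.

```bash
cat > tilt.py <<'E'
from h import *
def tilt(d):
    P=cloud(d);hsv=cv2.cvtColor(d['pixels'],cv2.COLOR_RGB2HSV);s=d['st']
    M=R.from_rotvec(s['orientation']).as_matrix();L=(P-s['tcp_pos'])@M
    m=(hsv[...,0]>100)&(hsv[...,0]<150)&(hsv[...,1]<70)&(hsv[...,2]>150)&(abs(L[...,1])<24)&(abs(L[...,0])<140)&(abs(L[...,2])<150)
    Q=L[m]
    for _ in range(5):
        w=np.linalg.svd(Q-Q.mean(0),full_matrices=False)[2][2];w*=np.sign(-w[2]);r=(Q-Q.mean(0))@w;Q=Q[abs(r)<max(2,2*r.std())]
    sx=np.sign(np.median(Q[:,0]))
    print('n',len(Q),'std',r.std().round(2),'normal(tool)',w.round(3),'tilt',np.degrees(np.arctan2(w[0],-w[2])).round(2),'roll',np.degrees(np.arcsin(w[1])).round(2),'x range',np.percentile(Q[:,0],[1,99]).round(1),'z range',np.percentile(Q[:,2],[1,99]).round(1),'c',Q.mean(0).round(1))
    return Q,w
E
python3 - <<'E'
from tilt import *
d,S=pickle.load(open('g.pkl','rb'));tilt(d)
E
```

```text
n 10064 std 0.62 normal(tool) [ 0.565 -0.    -0.825] tilt 34.39 roll -0.0 x range [-41.5  83.9] z range [-34.8  51. ] c [21.4 -0.4  8.2]
```

{"api": "apply_moves", "payload": {"targets": [[0,0,0,0,-1],[0,0,0,0,-1],[0,0,-0.04,0,-1],[0,0,-0.06,0,-1],[0,0,-0.06,0,-1]], "force": 45}}

```text
t: 12.6
tcp_pos: [467.1, -12.5, 161.0]
orientation: [-0.575, -3.087, 0.001]
wrist_force: [0.5, -0.2, -3.3]
grip_width: 0.252
gripper_force: 45.0
```

{"api": "apply_moves", "payload": {"targets": [[0,0,-0.06,0,-1],[0,0,-0.05,0,-1],[0,0,0,0,-1]]}}

```text
t: 12.98
tcp_pos: [468.5, -12.4, 227.8]
orientation: [0.574, 3.085, 0.001]
wrist_force: [-0.5, -0.2, -3.0]
grip_width: 0.247
gripper_force: 45.0
```

```bash
python3 - <<'E'
from tilt import *
from p import plan
plan((500,-200,260),102.7)
d=snap('wrist');pickle.dump(d,open('w4.pkl','wb'));save(d,'w4.png')
Q,w=tilt(d)
e=np.cross([0,1,0],w);e*=np.sign(-e[0]);s=Q@e;off=(Q@w).mean();print('e',e.round(3),'off',off.round(2))
for a in np.arange(-100,70,4):
    y=Q[(s>=a)&(s<a+4),1]
    if len(y): print(a,len(y),y.min().round(1),y.max().round(1),end=' | ')
print(np.percentile(s,[.1,.5,99.5,99.9]))
E
```

```text
t 12.97 tcp [468.5 -12.4 227.8] z [ 3.4e-03  3.0e-04 -1.0e+00] y 68.91 F [-0.5 -0.2 -3. ] w 0.247 gf 45.0
turn -0.5632 (33.8 deg) shift after turn [ 0.0173 -0.3165 -0.0541] mm 192.9 j7 1.1
n 8790 std 0.62 normal(tool) [ 0.572 -0.001 -0.82 ] tilt 34.91 roll -0.05 x range [-41.2  79.8] z range [-35.1  49.3] c [17.3 -0.3  5.6]
e [-0.82   0.    -0.572] off 5.32
-100 36 -17.2 19.3 | -96 81 -19.4 19.2 | -92 130 -19.9 19.6 | -88 154 -20.4 19.5 | -84 177 -20.8 20.0 | -80 31 -19.5 19.8 | -76 171 -19.9 19.0 | -72 382 -20.4 19.6 | -68 436 -20.7 19.8 | -64 202 -21.3 20.5 | -60 151 -10.5 9.6 | -56 168 -10.4 9.5 | -52 186 -10.3 9.4 | -48 175 -10.3 9.4 | -44 212 -10.2 9.8 | -40 256 -10.1 9.8 | -36 255 -10.5 9.7 | -32 267 -10.5 9.6 | -28 282 -10.4 9.6 | -24 285 -10.4 9.5 | -20 291 -10.3 10.0 | -16 298 -10.2 9.8 | -12 314 -10.6 9.7 | -8 315 -10.6 9.7 | -4 326 -10.5 9.6 | 0 326 -10.4 10.0 | 4 337 -10.3 10.0 | 8 335 -10.7 9.9 | 12 351 -10.7 9.9 | 16 374 -10.6 9.8 | 20 169 -10.6 9.7 | 36 100 -12.0 12.0 | 40 484 -16.6 16.1 | 44 305 -17.7 17.2 | 48 229 -18.3 17.7 | 52 187 -18.7 18.2 | [-100.42965169  -96.23030713   54.62750498   55.399296  ]
```

```bash
python3 - <<'E'
from p import *
plan((650,-170,260),102.7)
d=pickle.load(open('w4.pkl','rb'));cv2.imwrite('pics/w4c.png',cv2.resize(d['pixels'][280:440,220:420,::-1],None,fx=3,fy=3))
E
```

```text
t 13.03 tcp [467.7 -12.4 226.5] z [ 1.2e-03  1.0e-04 -1.0e+00] y 68.91 F [-0.2  0.3 -3.2] w 0.253 gf 45.0
turn -0.5632 (33.8 deg) shift after turn [-0.2387 -0.3229 -0.0557] mm 243.2 j7 1.1
```

View pics/w4c.png

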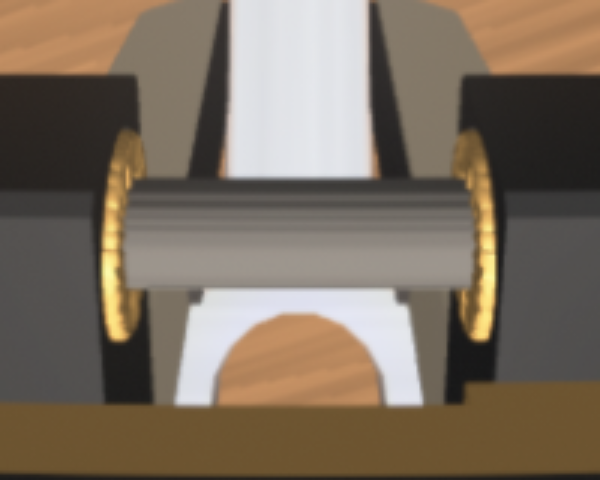

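The crop shows the eye's hole, with its near edge at (298,313) in the crop, which is full (319,384).

{"api": "apply_moves", "payload": {"targets": [[0,0,0,-0.17,-1],[0,0,0,-0.17,-1],[0,0,0,-0.17,-1],[0,0,0,-0.053,-1],[-0.04,-0.054,-0.01,0,-1]]}}

```text
t: 13.65
tcp_pos: [495.9, -37.5, 230.3]
orientation: [0.353, -3.117, -0.002]
wrist_force: [0.9, -0.2, -2.5]
grip_width: 0.252
gripper_force: 45.0
```

{"api": "apply_moves", "payload": {"targets": [[-0.04,-0.054,-0.01,0,-1],[-0.04,-0.054,-0.01,0,-1],[-0.04,-0.054,-0.01,0,-1],[-0.04,-0.054,-0.01,0,-1],[0,0,0,0,-1]]}}

```text
t: 14.28
tcp_pos: [621.3, -146.5, 253.8]
orientation: [0.343, -3.121, 0.0]
wrist_force: [-0.3, 0.4, -2.9]
grip_width: 0.246
gripper_force: 45.0
```

```bash
python3 - <<'E'
from tilt import *
from p import plan
d=pickle.load(open('w4.pkl','rb'));Q,w=tilt(d)
M=d['T'][:3,:3];s=d['st'];Rt=R.from_rotvec(s['orientation']).as_matrix();o=(d['T'][:3,3]-s['tcp_pos'])@Rt
px=[(319.3,384.3),(278.3,414.3),(360.7,414.3),(292.3,414.3),(348.3,414.3)]
r=rays(d,px)@Rt;t=((Q.mean(0)-o)@w)/(r@w);X=o+r*t[:,None];e=np.array([-.82,0,-.572]);print(np.c_[X,X@e].round(1))
plan((650,-170,260),102.7)
d=snap('wrist');pickle.dump(d,open('w5.pkl','wb'));save(d,'w5.png')
E
```

```text
n 8790 std 0.62 normal(tool) [ 0.572 -0.001 -0.82 ] tilt 34.91 roll -0.05 x range [-41.2  79.8] z range [-35.1  49.3] c [17.3 -0.3  5.6]
[[-31.9  -0.3 -28.8  42.6]
 [-42.5 -18.8 -36.1  55.6]
 [-42.5  18.4 -36.2  55.6]
 [-42.5 -12.5 -36.1  55.5]
 [-42.5  12.8 -36.1  55.5]]
t 14.28 tcp [ 621.3 -146.5  253.8] z [-2.e-03 -3.e-04 -1.e+00] y 102.53 F [-0.3  0.4 -2.9] w 0.246 gf 45.0
turn -0.0029 (0.2 deg) shift after turn [-0.038  -0.0487 -0.0105] mm 37.6 j7 1.87
```

View pics/w5.png

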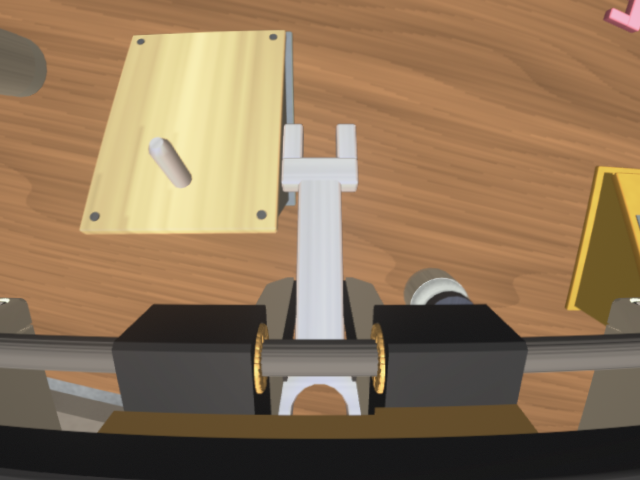

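Wrist view: the board's screws are at (141,41), (273,37), (261,214) and (95,216). The peg's tip is at about (157,146) and its base at about (183,184). Now I'll measure the peg and compare it with the top camera.

```bash
cat > peg.py <<'E'
from h import *
def run(d,box,tip,base,scr):
    P=cloud(d);poly=np.zeros((480,640),np.uint8);cv2.fillConvexPoly(poly,np.int32(np.round(scr)),1)
    Q=P[poly>0];Q=Q[np.isfinite(Q[:,0])]
    for _ in range(10):
        c=Q.mean(0);w=np.linalg.svd(Q-c,full_matrices=False)[2][2];w*=np.sign(w[2]);r=(Q-c)@w;Q=Q[abs(r)<max(1.5,2*r.std())]
    o=d['T'][:3,3];hit=lambda px,h:o+rays(d,[px])[0]*(((c+h*w-o)@w)/(rays(d,[px])[0]@w))
    S=np.array([hit(p,0) for p in scr]);x=S[0]+S[1]-S[2]-S[3];x/=np.linalg.norm(x)
    print('n',w.round(4),'tilt',np.degrees(np.arccos(w[2])).round(2),'yaw n',np.degrees(np.arctan2(-w[1],-w[0])).round(2),'yaw screws',np.degrees(np.arctan2(x[1],x[0])).round(2))
    print('screw sides',[np.linalg.norm(S[i]-S[(i+1)%4]).round(1) for i in range(4)],'centre',S.mean(0).round(1))
    print('from centre: base',(S.mean(0)+65*x).round(1),'tip',(S.mean(0)+65*x+50*w).round(1))
    print('seen tip',hit(tip,50).round(1),'seen base',hit(base,0).round(1))
d=pickle.load(open('w5.pkl','rb'));run(d,0,(157,146),(182,183),[(95,216),(261,214),(273,37),(141,41)])
d=pickle.load(open('top.pkl','rb'));k=lambda a,b:(150+a/2.5-.3,170+b/2.5-.3);run(d,0,k(683,132),k(667,110),[k(603,102),k(725,72),k(735,222),k(622,248)])
E
python3 peg.py
```

```text
n [-0.5585 -0.1273  0.8197] tilt 34.94 yaw n 12.84 yaw screws 12.74
screw sides [np.float64(135.5), np.float64(195.7), np.float64(135.9), np.float64(196.7)] centre [ 544.8 -279.8   92.8]
from centre: base [ 596.7 -268.   130. ] tip [ 568.8 -274.4  171. ]
seen tip [ 571.3 -272.5  173. ] seen base [ 600.  -266.6  132.4]
n [-0.5591 -0.1275  0.8192] tilt 34.99 yaw n 12.85 yaw screws 13.13
screw sides [np.float64(137.6), np.float64(196.7), np.float64(137.2), np.float64(193.0)] centre [ 544.3 -282.4   91.9]
from centre: base [ 596.2 -270.3  129.2] tip [ 568.2 -276.7  170.2]
seen tip [ 569.7 -277.9  171. ] seen base [ 599.3 -270.2  131.4]
```

```bash
python3 -c "
from p import *
plan((485.3,-294,240),102.85)"
```

```text
t 14.32 tcp [ 619.9 -144.8  253.6] z [-3.6e-03  7.0e-04 -1.0e+00] y 102.61 F [-1.1 -0.1 -3.1] w 0.252 gf 45.0
turn -0.004 (0.2 deg) shift after turn [ 0.274  -0.1926  0.0234] mm 201.4 j7 1.87
```

{"api": "apply_moves", "payload": {"targets": [[0.055,-0.0385,0,-0.004,-1],[0.055,-0.0385,0,0,-1],[0.055,-0.0385,0,0,-1],[0.055,-0.0385,0.005,0,-1],[0.055,-0.0385,0.018,0,-1]]}}

```text
t: 14.95
tcp_pos: [483.6, -292.9, 241.6]
orientation: [0.356, -3.12, -0.002]
wrist_force: [0.3, -0.3, -2.9]
grip_width: 0.25
gripper_force: 45.0
```

{"api": "apply_moves", "payload": {"targets": [[0,0,0.03,0,-1],[0,0,0.03,0,-1],[0,0,0,0,-1]]}}

```text
t: 15.32
tcp_pos: [483.6, -291.8, 204.6]
orientation: [0.355, -3.118, -0.005]
wrist_force: [-0.5, 0.1, -3.5]
grip_width: 0.251
gripper_force: 45.0
```

```bash
python3 -c "
from p import *
plan((516.1,-286.9,151.9),102.85)
from tilt import tilt
tilt(snap('wrist'))"
```

```text
t 15.32 tcp [ 483.6 -291.8  204.6] z [-0.004   0.0025 -1.    ] y 102.99 F [-0.5  0.1 -3.5] w 0.251 gf 45.0
turn 0.0023 (-0.1 deg) shift after turn [-0.0549 -0.0043  0.0876] mm 62.1 j7 2.18
n 8179 std 7.43 normal(tool) [ 0.012 -0.996 -0.09 ] tilt 7.7 roll -84.8 x range [-89.4  78.6] z range [-34.7  48.2] c [13.7  0.1  5.2]
```

{"api": "apply_moves", "payload": {"targets": [[-0.018,-0.002,0.029,0.002,-1],[-0.018,-0.002,0.029,0,-1],[-0.019,0,0.029,0,-1],[0,0,0,0,-1]]}}

```text
t: 15.88
tcp_pos: [518.5, -287.3, 152.3]
orientation: [0.353, -3.119, -0.003]
wrist_force: [-0.4, -0.1, -3.2]
grip_width: 0.25
gripper_force: 45.0
```

```bash
python3 - <<'E'
from p import *
plan((516.1,-286.9,151.9),102.85)
S=snap('side');t=snap('top')
a=cv2.resize(S['pixels'][230:330,345:445,::-1],(400,400),interpolation=cv2.INTER_CUBIC);b=cv2.resize(t['pixels'][180:280,370:470,::-1],(400,400),interpolation=cv2.INTER_CUBIC)
cv2.imwrite('pics/i1.png',np.hstack([a,b]))
E
```

```text
t 15.88 tcp [ 518.5 -287.3  152.3] z [-0.0024  0.0016 -1.    ] y 102.91 F [-0.4 -0.1 -3.2] w 0.25 gf 45.0
turn 0.001 (-0.1 deg) shift after turn [0.0037 0.0015 0.0007] mm 2.4 j7 2.14
```

View pics/i1.png

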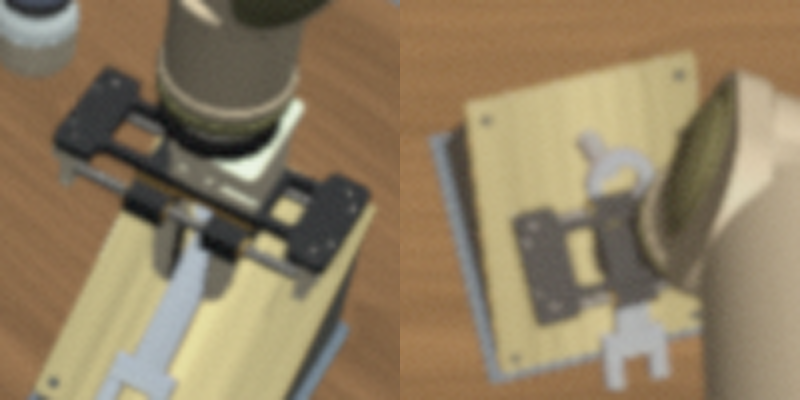

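The top half shows the eye ring centred near (621,173) in the crop, over the peg, which runs from its base at (590,140) in under the ring. The side half shows the shank lined up down the slope. One ray check in the same camera follows.

```bash
python3 - <<'E'
from p import *
d=snap('top');g=d['pixels'].astype(int);s=env.read_state()
M=R.from_rotvec(s['orientation']).as_matrix();eye=s['tcp_pos']+M@[-46.3,-.2,-31.5];print('eye by hand',eye.round(1))
for px in[(425.2-.3,223.3-.3),(424.5,225.7)]: print(px,onz(d,[px],eye[2])[0].round(1))
n=np.array([-.559,-.1274,.819])
for b in[(569.5,-275,171.2),(569.7,-277.9,171.)]:
    v=np.array(b)-eye;print('tip-eye: along n',(v@n).round(1),'lateral tool',(M.T@(v-(v@n)*n)).round(1))
m=((g.max(2)-g.min(2))<40)&(g.sum(2)>330);v,u=np.nonzero(m[210:236,412:440]);
print('\n'.join(''.join('#' if q else '.' for q in r) for r in m[205:240,405:445]))
E
```

```text
eye by hand [ 563.1 -278.5  186. ]
(424.9, 223.0) [ 566.3 -279.6  186. ]
(424.5, 225.7) [ 559.2 -278.4  186. ]
tip-eye: along n -16.1 lateral tool [2.2 2.  1.6]
tip-eye: along n -16.0 lateral tool [ 2.6 -0.9  1.9]
........................................
........................................
........................................
........................................
........................................
........................................
........................................
........................................
..........####..........................
..........#####.........................
..........######........................
..........#######.......................
...........##############...............
...........###############..............
............###############.............
............################............
............#################...........
............########....######..........
............########....########........
............#######.....#######.........
............#####.......#######.........
............####........######..........
............####......########..........
............#####..##..#######..........
............#####.........###...........
...........................##...........
...........................##...........
###.......##..............###...........
...##.########............###...........
....#########.............###...........
.....###...................#............
...........................##...........
........#.................#.#...........
..........................###...........
......#.....................##..........
```

{"api": "apply_moves", "payload": {"targets": [[0.004,0.001,0.003,0,-1],[0,0,0,0,-1],[-0.0096,0,0.0137,0,-1],[-0.0096,0,0.0137,0,-1],[0,0,0,0,-1]]}}

```text
t: 16.65
tcp_pos: [527.1, -285.3, 135.2]
orientation: [0.352, -3.121, -0.001]
wrist_force: [0.1, 0.0, -2.4]
grip_width: 0.248
gripper_force: 45.0
```

```bash
cat > chk.py <<'E'
from p import *
s=env.read_state();M=R.from_rotvec(s['orientation']).as_matrix();eye=s['tcp_pos']+M@[-46.3,-.2,-31.5]
n=np.array([-.559,-.1274,.819]);b=np.array([597.5,-269.3,130.2]);v=b-eye
plan(s['tcp_pos'],102.85);print('h over face',(-v@n).round(1),'lateral tool',(M.T@(v-(v@n)*n)).round(1))
E
python3 chk.py
```

```text
t 16.65 tcp [ 527.1 -285.3  135.2] z [-1.e-03  8.e-04 -1.e+00] y 102.86 F [ 0.1  0.  -2.4] w 0.248 gf 45.0
turn 0.0002 (-0.0 deg) shift after turn [0. 0. 0.] mm 0.0 j7 2.12
h over face 44.7 lateral tool [-0.3  0.2 -0.2]
```

{"api": "apply_moves", "payload": {"targets": [[-0.0048,0,0.0068,0,-1],[-0.0048,0,0.0068,0,-1],[0,0,0,0,-1]]}}

```text
t: 17.02
tcp_pos: [532.5, -284.4, 127.7]
orientation: [0.351, -3.122, -0.0]
wrist_force: [-0.2, 0.1, -3.6]
grip_width: 0.251
gripper_force: 45.0
```

{"api": "apply_moves", "payload": {"targets": [[-0.0048,0,0.0068,0,-1],[-0.0048,0,0.0068,0,-1],[0,0,0,0,-1]]}}

```text
t: 17.4
tcp_pos: [538.1, -283.1, 119.5]
orientation: [0.351, -3.122, -0.001]
wrist_force: [0.6, 0.3, -1.8]
grip_width: 0.249
gripper_force: 45.0
```

```bash
python3 chk.py
```

```text
t 17.4 tcp [ 538.1 -283.1  119.5] z [-4.e-04  3.e-04 -1.e+00] y 102.83 F [ 0.6  0.3 -1.8] w 0.249 gf 45.0
turn -0.0003 (0.0 deg) shift after turn [0. 0. 0.] mm 0.0 j7 2.11
h over face 25.4 lateral tool [-0.1  0.5 -0. ]
```

{"api": "apply_moves", "payload": {"targets": [[-0.0048,0,0.0068,0,-1],[-0.0048,0,0.0068,0,-1],[0,0,0,0,-1]]}}

```text
t: 17.77
tcp_pos: [543.8, -281.8, 111.3]
orientation: [0.351, -3.122, -0.001]
wrist_force: [0.3, 0.9, -2.4]
grip_width: 0.248
gripper_force: 45.0
```

{"api": "apply_moves", "payload": {"targets": [[-0.0028,0,0.004,0,-1],[0,0,0,0,-1]]}}

```text
t: 18.02
tcp_pos: [545.3, -281.6, 109.2]
orientation: [0.351, -3.122, -0.0]
wrist_force: [0.5, -0.3, -2.3]
grip_width: 0.253
gripper_force: 45.0
```

```bash
python3 chk.py
```

```text
t 18.02 tcp [ 545.3 -281.6  109.2] z [-0.e+00  1.e-04 -1.e+00] y 102.81 F [ 0.5 -0.3 -2.3] w 0.253 gf 45.0
turn -0.0006 (0.0 deg) shift after turn [0. 0. 0.] mm 0.0 j7 2.1
h over face 12.8 lateral tool [0.  0.7 0. ]
```

{"api": "apply_moves", "payload": {"targets": [[-0.0028,0,0.004,0,-1],[0,0,0,0,-1]]}}

```text
t: 18.27
tcp_pos: [547.0, -281.2, 106.8]
orientation: [0.351, -3.122, -0.0]
wrist_force: [-0.0, 0.4, -2.4]
grip_width: 0.25
gripper_force: 45.0
```

{"api": "apply_moves", "payload": {"targets": [[-0.0019,0,0.0027,0,-1],[0,0,0,0,-1]]}}

```text
t: 18.52
tcp_pos: [548.0, -281.0, 105.2]
orientation: [0.351, -3.122, -0.0]
wrist_force: [0.3, 0.2, -3.4]
grip_width: 0.247
gripper_force: 45.0
```

{"api": "apply_moves", "payload": {"targets": [[-0.001,0,0.0014,0,-1],[0,0,0,0,-1]]}}

```text
t: 18.77
tcp_pos: [548.6, -280.9, 104.4]
orientation: [0.351, -3.122, -0.0]
wrist_force: [-0.3, -0.2, -2.1]
grip_width: 0.25
gripper_force: 45.0
```

```bash
python3 chk.py
```

```text
t 18.77 tcp [ 548.6 -280.9  104.4] z [-1.e-04  0.e+00 -1.e+00] y 102.82 F [-0.3 -0.2 -2.1] w 0.25 gf 45.0
turn -0.0006 (0.0 deg) shift after turn [0. 0. 0.] mm 0.0 j7 2.1
h over face 6.9 lateral tool [0.  0.7 0. ]
```

{"api": "apply_moves", "payload": {"targets": [[0,0,0,0,0.2],[0,0,0,0,0.2],[0,0,0,0,0.2],[0,0,0,0,0.2],[0,0,0,0,0.2]]}}

```text
t: 19.4
tcp_pos: [548.6, -280.9, 104.5]
orientation: [-0.351, 3.122, -0.0]
wrist_force: [1.3, -0.6, -0.1]
grip_width: 0.598
gripper_force: 0.0
```

{"api": "apply_moves", "payload": {"targets": [[0.01,0,-0.02,0,0.2],[0.03,0,-0.05,0,0.2],[0.03,0,-0.05,0,0.2],[0.03,0,-0.05,0,0.2],[0.03,0,-0.05,0,0.2]]}}

```text
t: 20.02
tcp_pos: [471.4, -298.5, 238.2]
orientation: [-0.35, 3.122, -0.001]
wrist_force: [0.2, -0.5, -0.5]
grip_width: 0.6
gripper_force: 0.0
```

{"api": "apply_moves", "payload": {"targets": [[0.07,0,-0.02,0,0.2],[0.07,0,-0.02,0,0.2],[0,0,0,0,0.2]]}}

```text
t: 20.4
tcp_pos: [387.6, -318.0, 262.2]
orientation: [-0.344, 3.122, -0.003]
wrist_force: [0.5, -0.3, 0.0]
grip_width: 0.601
gripper_force: 0.0
```

```bash
python3 - <<'E'
from p import *
plan((450,-200,300),102.85)
S=snap('side');t=snap('top');pickle.dump((S,t),open('end.pkl','wb'))
a=cv2.resize(S['pixels'][240:360,335:455,::-1],(400,400),interpolation=cv2.INTER_CUBIC);b=cv2.resize(t['pixels'][180:280,370:470,::-1],(400,400),interpolation=cv2.INTER_CUBIC)
cv2.imwrite('pics/e1.png',np.hstack([a,b]))
E
```

```text
t 20.4 tcp [ 387.6 -318.   262.2] z [ 6.0e-04 -1.7e-03 -1.0e+00] y 102.58 F [ 0.5 -0.3  0. ] w 0.601 gf 0.0
turn -0.0046 (0.3 deg) shift after turn [-0.1452  0.1685 -0.0633] mm 138.8 j7 2.32
```

View pics/e1.png

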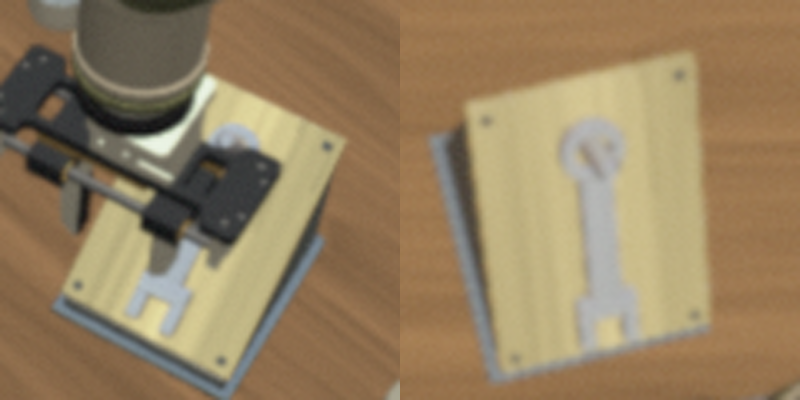

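The top half shows the eye around the peg at (594,150), with the shank lying straight down the board. I'll check its height above the face.

```bash
python3 - <<'E'
from p import *
S,t=pickle.load(open('end.pkl','rb'));P=cloud(t);n=np.array([-.559,-.1274,.819])
f=np.concatenate([P[215:260,395:405].reshape(-1,3)@n,P[215:255,432:442].reshape(-1,3)@n]);h=np.nanmedian(f)
for u,v in[(422,232),(421,240),(420,250),(419,228),(412,218),(425,218)]: print((u,v),np.round(np.nanmedian(P[v-1:v+2,u-1:u+2]@n)-h,1))
print(env.read_state()['joint_pos'].round(2))
E
```

```text
(422, 232) 11.6
(421, 240) 10.8
(420, 250) 12.4
(419, 228) 10.7
(412, 218) 10.3
(425, 218) 10.8
[ 0.64  0.28 -0.09  2.05  0.03  0.81  2.32]
```

The key lies flush: its top face is about 11–12 mm above the board along the whole length. The arm is clear.

```bash
python3 -c "
from h import *
print(env.job_done())"
```

```text
the job is handed in; nothing more can be done
None
```

The job is handed in: the round key and then the bar key were each pressed fully home and let up, and the valve key hangs released and flush on the peg; the judge returned no verdict.

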